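Pile up the green sample tiles and press their label holder behind the display lip

ROBOT

A 6-joint arm with a two-finger parallel gripper is mounted at the origin on the work surface. World frame = base frame: x ahead of the robot, y to its left, z up, the work surface at z = 0. Lengths are in mm, angles in degrees, forces in N, time in s.
With the tool pointing down it reaches from about 300 to 850 mm from the base axis. Payload 4.2 kg.
Tool frame: the origin (TCP) lies midway between the tips of the shut fingers; the grasp point (between the pads) lies 19 mm behind it; z points along the fingers, y is the line along which they close (so a half turn about z gives the same grasp; the last joint's range is limited). The gripper opens to 91 mm and grips with 3 to 60 N. Pads are 32 mm wide; open, the fingers measure 118 mm over their backs; the gripper's body (76 mm by 178 mm) begins 60 mm behind the grasp point.
Start: joints at [74.886, 18.312, 89.639, -0, 72.044, -1.146], TCP at [138.802, 558.012, 213.976] pointing down, gripper open.
Joint ranges: [-177.97, 177.97], [-48.28, 115.42], [12.27, 149.76], [-77.06, 257.06], [2.81, 150.46], [-146.56, 146.56]. Speed limits (degrees/s): [147.25, 147.25, 180, 180, 180, 180].

INTERFACE

Orientations are given as [roll, pitch, yaw] about the fixed x, y, z axes, in that order (R = Rz(yaw) Ry(pitch) Rx(roll)).
In Python, from workcell import env gives the robot as it stands.
- The arm moves only by the shell command python3 -m jog 'ROWS' [FORCE]. ROWS is a JSON object of lists of equal length, an entry for each row: "jaw": the finger opening in mm, from 0 to 91.2; "slide": the shift along the tool's x, y, z in units of 30 mm (1.0 is 30 mm), a list of three; "spin": the turn about the tool's z in units of 8 degrees (1.0 is 8 degrees). In form: {"jaw": [jaw, ...], "slide": [[dx, dy, dz], ...], "spin": [spin, ...]}. A call has 1 to 10 rows; each row shifts and turns the commanded pose from where the row before left it, along the tool's axes as they then stand; what a row does not reach is not made up. A row lasts 1/10 s, in which the tool goes at most 50 mm and 8.59 degrees, less where a joint would pass 70% of its speed; a pose out of reach is approached as far as the arm can. A call is refused whole if a number of a shift passes 1 or a number of a turn 1, either way. A call with a gripper value outside its range is refused whole. The fingers move at their own pace and stop on an object; FORCE is the grip in N (left out, the last holds). Time passes only in rows, so rows that do not move let the fingers close. It gives the time, the measured TCP pose, the force, the opening and the grip force at its end, in the units of the state.
- env.state(): the state, without advancing time (a new reading comes with each control period).
- env.grab_frame(name): name is "scene" or "top"; returns the picture (384x512x3 uint8, red, green, blue); there is no depth.
- env.camera_model(name): a dict with "fx", "fy", "cx", "cy" (pixels), "camera_from_world" (4x4, takes a point from world to camera coordinates). Camera axes: x right, y up, looking along -z (the intrinsics and any distortion apply to the point x, -y, -z); pixel columns grow to the right and rows downward; lengths in mm; the calibration is good to about 2 mm. A picture is of the moment at which its call begins. camera_model takes no time and is no camera call.
- env.job_done(): hands the job in; it is judged then, once.
The state is a dict: "time_s": time; "qpos": joint angles; "qvel": joint speeds; "effort": joint torques, N m; "ee_pos": TCP position; "ee_rot": TCP orientation; "force": force on the tool from outside, world axes, zero at the start; "torque": the same for the moment, N m; "gripper_width": finger opening in mm; "gripper_force": force on a finger pad.
Only numpy, scipy, OpenCV 4.12 (cv2) and the standard library are available. Lean on these libraries where they do the work, as an engineer would, in place of code of your own. Each camera call takes 0.05 s, during which the arm holds its last target. There are 200 camera calls.

TASK

Stack the two loose green sample tiles squarely on the green tile that already lies on the wooden display riser, leaving that bottom tile where it is, and let go of them. Then take the green label holder out of the rack, push it upright down behind the riser's metal lip, centred in front of the pile, press it fully home against the sprung strip, and finish while still holding it pressed down: do not let go. Leave the orange tile, the orange label holder and the small cream cup alone.

Things in the scene. Friction and masses are not known exactly. Their poses are not given: they have to be found in the camera images.
- tile_a: Loose green-glazed ceramic sample tile, white underneath, 60 x 60 x 10 mm, about 80 g, flat on the table. Origin at the centre of its underside, x and y along its edges, z up. The two loose green tiles are alike; either may go first.
- tile_b: The other loose green tile, same as tile_a.
- tile_base: Green tile of the same kind (60 x 60 x 10 mm), loose on the riser's top, the bottom of the pile. Origin at the centre of its underside; its edges are parallel to the riser's, its +x points away from the lip. Its centre is 75 mm behind the middle of the slot.
- riser: Fixed wooden display riser, 160 mm deep (x), 260 mm wide (y), top 45 mm above the table. Origin on the table; the wood spans x -70 to +90 mm, y +-130 mm. Along its whole front (-x, towards the robot) runs an aluminium lip, inner face at x = -81 mm, its top edge flared outward up to 51 mm above the table, out to x = -92 mm.
- slot (a point): Middle of the mouth of the slot between lip and wood: 11 mm wide (x), open at the top, usable for y within +-126 mm. The point is level with the riser's top (45 mm above the table), at x = -75.5 mm, y = 0 in the riser's frame. Axes as the riser's: the slot runs along y.
- seat (a joint): The red sprung strip lying all along the slot, 248 mm long, 9 mm wide. Value: how far it is pushed down, m; 0 = up, its top 20 mm above the table (25 mm below the riser's top); 0.008 = hard stop, fully home. It starts to yield at about 4 N and needs about 10 N at the stop, and it springs back up when let go.
- tag_green: Green plastic label holder, white card on both faces, both sides alike, 40 g: upright plate 7 mm thick (x), 60 wide (y), 75 tall (z), lowest 4 mm only 4.5 mm thick. Origin: centre of its underside. Stands in a slot of the rack, underside 8 mm above the table, top 53 mm free. Grip it across its thickness in the upper 35 mm; when home, its top is 42 mm above the riser's top, 36 mm above the lip.
- tag_orange: Orange label holder, otherwise the same, in the rack's other slot. Leave it alone.
- rack: Fixed pale wooden rack, 150 (x) x 90 (y) x 30 mm, origin at the centre of its underside, with two slots along y at x = -35 and +35 mm, each 10 mm wide, 22 mm deep.
- tile_orange: Orange-glazed tile, 60 x 60 x 10 mm, loose on the table, origin at the centre of its underside. Leave it alone.
- cup: Small cream coffee cup, 56 mm across, 55 mm tall, with a handle, loose on the table, origin at the centre of its underside. Leave it alone.

How it is judged (in metres and radians):
On the way, in this order (a step that is already met when the one before it is completed fails the run):
1. both loose green tiles lie squarely on the bottom green tile, let go (horizontal distance between each of tile_a, tile_b and tile_base below 0.006 m and (angle between the x axis of tile_a and the x axis of tile_base, either way round below 0.12 rad or angle between the x axis of tile_a and the y axis of tile_base, either way round below 0.12 rad) and (angle between the x axis of tile_b and the x axis of tile_base, either way round below 0.12 rad or angle between the x axis of tile_b and the y axis of tile_base, either way round below 0.12 rad) and ((z of tile_a in the frame of tile_base between 0.008 and 0.012 m and z of tile_b in the frame of tile_base between 0.018 and 0.022 m) or (z of tile_b in the frame of tile_base between 0.008 and 0.012 m and z of tile_a in the frame of tile_base between 0.018 and 0.022 m)) and z of tile_base in the frame of riser between 0.042 and 0.048 m and distance of tile_base from where it was at the start of the episode below 0.015 m and contact force between the fingers and tile_a below 0.1 N and contact force between the fingers and tile_b below 0.1 N and contact force between the fingers and tile_base below 0.1 N and linear speed of each of tile_a, tile_b, tile_base below 0.02 m/s), for 0.2 s.
2. the green label holder pushes the sprung strip fully down (value of joint seat above 0.006 m and contact force between tag_green and seat above 3 N), for 0.2 s.
At the end, for the whole second after the job is handed in: Both green tiles on the bottom one within 6 mm and 0.12 rad, untouched, at rest; bottom tile within 15 mm of its start. Green holder upright in the slot within 12 mm of the pile's middle, held by the fingers, underside under 14.5 mm up, strip down over 6 of 8 mm with over 3 N (all of step 1 and all of step 2 and x of tag_green in the frame of riser between -0.08 and -0.071 m and y of tag_green in the frame of tile_base between -0.012 and 0.012 m and height (world z) of tag_green below 0.0145 m and angle between tag_green's own z axis and vertical below 0.15 rad and angle between the y axis of tag_green and the y axis of riser, either way round below 0.1 rad and contact force between the fingers and tag_green above 1 N); the arm keeps its last pose, push and grip.
It fails at once if the orange tile is moved by more than 30 mm (distance of tile_orange from where it was at the start of the episode above 0.03 m).
It fails at once if the orange label holder is moved by more than 30 mm (distance of tag_orange from where it was at the start of the episode above 0.03 m).
It fails at once if the small cup is moved by more than 30 mm (distance of cup from where it was at the start of the episode above 0.03 m).
It also fails if it takes over 64 s, if anything falls off the work surface, if the arm or the gripper's body presses on something with over 40 N, if the wrist force passes 120 N, or if a joint passes its speed limit or range.

## Working session

There is one attempt and no reset: what is moved stays moved. The work goes in short steps, Python scripts to look and compute and a shell command to move; the robot and the scene stay as the last step left them, time stands still between calls to the robot, and variables do not carry over. Pictures are saved under pics/ and viewed, at most 10 in all, crops included, and the job is handed in when it is done.

```bash
mkdir -p pics; ls; python3 - <<'E'
from workcell import env
import cv2, json
for n in("scene","top"):
    cv2.imwrite(f"pics/{n}0.png",cv2.cvtColor(env.grab_frame(n),cv2.COLOR_RGB2BGR))
    m=env.camera_model(n);print(n,{k:(v if not hasattr(v,'tolist') else v.tolist()) for k,v in m.items()})
print(env.state())
E
```

```text
pics
scene {'fx': 369.8520394244784, 'fy': 369.8520394244784, 'cx': 258.9412692000483, 'cy': 198.6303580624632, 'camera_from_world': [[-0.0933650830956915, 0.9956242164716764, -0.003921840600379655, 49.555314867330395], [-0.5347633154680046, -0.046824243285773066, 0.843703553785559, 228.51486866814076], [0.8398280524537165, 0.08086970888951503, 0.5367950563258971, -1475.5647209061087], [0.0, 0.0, 0.0, 1.0]]}
top {'fx': 454.9666678360135, 'fy': 454.9666678360135, 'cx': 258.896116580885, 'cy': 186.39802868662989, 'camera_from_world': [[0.0010834110292175095, -0.9998836815096858, -0.015213470057121732, -3.70613712703785], [0.9878808272933916, -0.0012911352202608286, 0.1552089044996042, -567.3073039515069], [-0.1552104934811627, -0.015197250425000268, 0.9877645196568127, -1081.4293746750002], [0.0, 0.0, 0.0, 1.0]]}
{'time_s': 0.1, 'qpos': array([ 7.48874048e+01,  1.83483725e+01,  8.96988647e+01, -2.75316300e-03,
        7.20443542e+01, -1.14679581e+00]), 'qvel': array([-0.10751755, -0.08818977, -0.11341112, -0.00261534,  0.08583399,
        0.07100679]), 'effort': array([ 1.32236572e-03, -4.13328016e+01, -2.32507485e+01,  7.28450110e-02,
        4.22652788e-02, -4.65893743e-05]), 'ee_pos': array([138.67753046, 557.56324451, 213.20414029]), 'ee_rot': array([-1.79908375e+02,  7.84075030e-04,  1.66035052e+02]), 'force': array([-0.66620242,  0.09654558,  0.71688153]), 'torque': array([ 0.01943506, -0.00934965, -0.02960651]), 'gripper_force': 0.0, 'gripper_width': 91.00449035549038}
```

View pics/scene0.png

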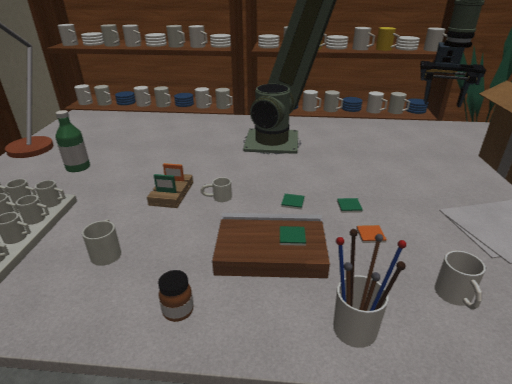

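View pics/top0.png

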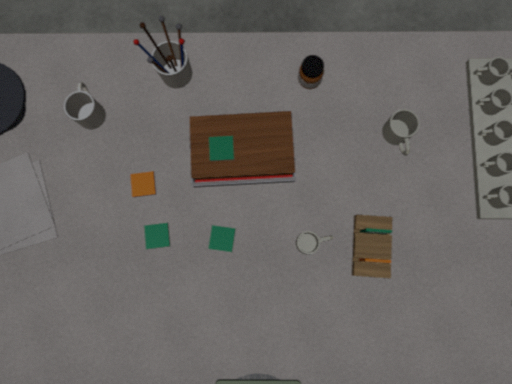

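The scene view shows the rack with the green holder (165,184) nearer the camera. The top view (up = +x, left = +y) shows loose tiles at (157,236) and (222,239), the base tile at (221,148), the orange tile at (143,184), the green holder at (377,231), and the red strip along row ~178.

```bash
cat > h.py <<'E'
import numpy as np, cv2
from workcell import env
def ray(n,uv,z):
    m=env.camera_model(n);T=np.array(m["camera_from_world"]);R,t=T[:3,:3],T[:3,3]
    uv=np.atleast_2d(uv).astype(float)
    d=np.c_[(uv[:,0]-m["cx"])/m["fx"],-(uv[:,1]-m["cy"])/m["fy"],-np.ones(len(uv))]@R
    o=-R.T@t
    return o+d*((z-o[2])/d[:,2])[:,None]
def proj(n,p):
    m=env.camera_model(n);T=np.array(m["camera_from_world"]);c=np.atleast_2d(p)@T[:3,:3].T+T[:3,3]
    return np.c_[m["cx"]-m["fx"]*c[:,0]/c[:,2],m["cy"]+m["fy"]*c[:,1]/c[:,2]]
def blobs(img,kind,lo=20,S=4):
    f=cv2.resize(img,None,fx=S,fy=S,interpolation=cv2.INTER_CUBIC).astype(int)
    r,g,b=f[...,0],f[...,1],f[...,2]
    k={"green":(g-r>40)&(g-b>15),"orange":(r-b>110)&(g-b>15)&(r-g>50),"red":(r-g>90)&(r-b>90)}[kind]
    cs,_=cv2.findContours(k.astype(np.uint8),cv2.RETR_EXTERNAL,cv2.CHAIN_APPROX_NONE)
    return [(c[:,0,:]+.5)/S-.5 for c in cs if cv2.contourArea(c)>lo*S*S]
def rect(p):
    (c,s,a)=cv2.minAreaRect(p[:,:2].astype(np.float32)*1.0)
    return np.round(c,1),np.round(s,1),round((a+45)%90-45,1)
E
python3 - <<'E'
from h import *
for n in("top","scene"):
    im=env.grab_frame(n)
    for k in("green","orange","red"):
        for c in blobs(im,k):
            u=c.mean(0)
            print(n,k,np.round(u,1),len(c),*[(z,rect(ray(n,c,z))) for z in (10,55,83)])
E
```

```text
top green [378.2 230.2] 211 (10, (array([ 461.3, -302.1]), array([62.9,  6.6]), -3.5)) (55, (array([ 458.6, -291. ]), array([60.5,  6.3]), -3.5)) (83, (array([ 456.9, -284.2]), array([58.9,  6.2]), -3.5))
top green [221.5 238.1] 351 (10, (array([441.5,  90.5]), array([57.6, 57.9]), -7.8)) (55, (array([439.6,  86.2]), array([55.3, 55.7]), -7.8)) (83, (array([438.4,  83.5]), array([53.9, 54.3]), -7.8))
top green [156.5 235.5] 351 (10, (array([448.2, 254.4]), array([57.7, 57.9]), 7.1)) (55, (array([446. , 243.5]), array([55.4, 55.6]), 7.1)) (83, (array([444.7, 236.8]), array([54. , 54.2]), 7.1))
top green [220.9 147.7] 353 (10, (array([674.1,  95.3]), array([60.5, 59.7]), 3.2)) (55, (array([663. ,  90.7]), array([58.1, 57.3]), 3.2)) (83, (array([656.1,  87.9]), array([56.7, 55.9]), 3.2))
scene green [292.1 234.2] 300 (10, (array([604.7,  92.9]), array([63. , 61.8]), 2.8)) (55, (array([662.9,  92. ]), array([58.2, 57.1]), 2.8)) (83, (array([699. ,  91.4]), array([55.2, 54.2]), 2.8))
scene green [349.4 203.7] 232 (10, (array([447. , 255.3]), array([58.5, 57.8]), 7.5)) (55, (array([517.1, 241.9]), array([54. , 53.4]), 7.5)) (83, (array([560.8, 233.6]), array([51.2, 50.6]), 7.5))
scene green [292.7 199.8] 224 (10, (array([440.4,  91.6]), array([57.6, 58.2]), -8.5)) (55, (array([511.1,  90.8]), array([53.2, 53.7]), -8.5)) (83, (array([555. ,  90.2]), array([50.5, 51. ]), -8.5))
scene orange [369.9 231.6] 257 (10, (array([579.7, 296. ]), array([55.7, 57.4]), 8.3)) (55, (array([639.7, 279.5]), array([51.4, 53. ]), 8.3)) (83, (array([677.1, 269.3]), array([48.8, 50.3]), 8.3))
```

```bash
cat >> h.py <<'E'
from scipy.spatial.transform import Rotation as Ro
def go(x,y,z,yang):
    "deltas in jog units from the present pose to TCP x,y,z with the closing line at yang deg (mod 180); slides in present tool axes"
    s=env.state();R=Ro.from_euler("xyz",s["ee_rot"],degrees=True).as_matrix()
    a=np.degrees(np.arctan2(R[1,1],R[0,1]));d=(yang-a+90)%180-90
    v=R.T@(np.array([x,y,z])-s["ee_pos"])
    Rn=Ro.from_euler("z",d,degrees=True).as_matrix()@R
    print("t",s["time_s"],"pos",np.round(s["ee_pos"],1),"rot",np.round(s["ee_rot"],1),"yang",round(a,1),"w",round(s["gripper_width"],1),"gf",round(s["gripper_force"],1),"F",np.round(s["force"],1),"q1,6",np.round(s["qpos"][[0,5]],1))
    print("slide units now-axes",np.round(v/30,2),"new-axes",np.round(Rn.T@(np.array([x,y,z])-s["ee_pos"])/30,2),"spin",round(-d/8,2))
E
python3 - <<'E'
from h import *
go(441,91,60,82)
im=env.grab_frame("top")
# red strip direction, tag/rack detail
for c in blobs(im,"red",5): print("red",np.round(c.min(0)),np.round(c.max(0)),rect(ray("top",c,20)))
crop=lambda i,x,y,w,h,s:cv2.cvtColor(cv2.resize(i[y:y+h,x:x+w],None,fx=s,fy=s,interpolation=cv2.INTER_CUBIC),cv2.COLOR_RGB2BGR)
a=crop(im,340,200,70,90,6);b=crop(env.grab_frame("scene"),140,150,60,90,6)
cv2.imwrite("pics/rack.png",np.hstack([a,b]))
E
```

```text
t 0.2 pos [138.7 557.7 213.5] rot [-179.9   -0.   166. ] yang 76.0 w 91.1 gf 0.0 F [-0.   0.3  0.1] q1,6 [74.9 -1.1]
slide units now-axes [-13.53 -12.66   5.13] new-axes [-12.14 -14.     5.13] spin -0.75
red [196. 180.] [207. 181.] (array([587.4, 142.4]), array([ 2.3, 28.6]), 2.2)
red [212. 179.] [226. 180.] (array([590. ,  97.3]), array([ 2.5, 36.2]), 3.0)
red [231. 178.] [244. 179.] (array([592.5,  51.3]), array([ 2.5, 31.8]), 3.7)
red [250. 177.] [263. 178.] (array([594.9,   3. ]), array([ 2.2, 31.7]), 1.6)
red [268. 176.] [280. 177.] (array([597.4, -41.7]), array([ 2.3, 31.1]), 2.1)
red [180.  39.] [182.  42.] (array([966.1, 205.4]), array([8.7, 6.7]), 1.6)
```

View pics/rack.png

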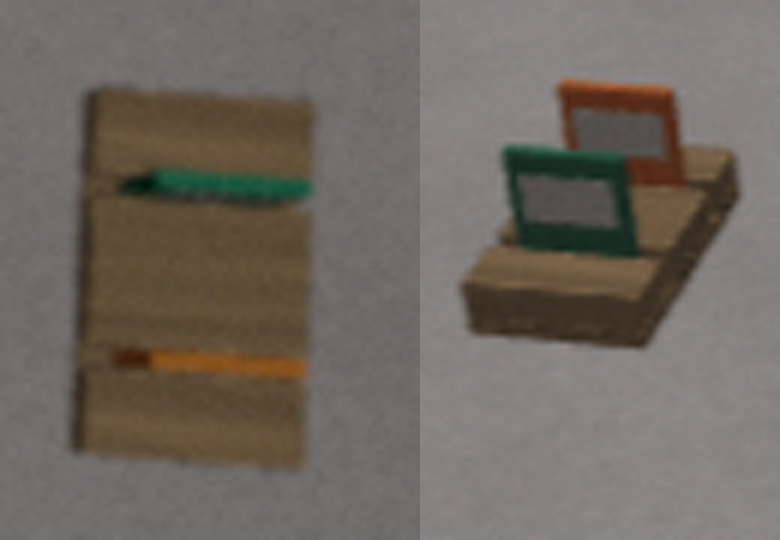

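```bash
python3 -m jog '{"jaw":[91,91,91,91,91,91,91,91,91,91],"slide":[[0,0,0],[-0.67,-0.78,0.28],[-0.67,-0.78,0.28],[-0.67,-0.78,0.28],[-0.67,-0.78,0.28],[-0.67,-0.78,0.28],[-0.67,-0.78,0.28],[-0.67,-0.78,0.28],[-0.67,-0.78,0.28],[-0.67,-0.78,0.28]],"spin":[-0.75,0,0,0,0,0,0,0,0,0]}' 30
python3 -m jog '{"jaw":[91,91,91,91,91,91,91,91,91,91],"slide":[[-0.67,-0.78,0.28],[-0.67,-0.78,0.28],[-0.67,-0.78,0.28],[-0.67,-0.78,0.28],[-0.67,-0.78,0.28],[-0.67,-0.78,0.28],[-0.67,-0.78,0.28],[-0.67,-0.78,0.28],[-0.67,-0.78,0.28],[0,0,0]],"spin":[0,0,0,0,0,0,0,0,0,0]}'
python3 - <<'E'
from h import *
go(441,91,2.5,82)
print(ray("scene",[[153.8,174.7],[175,175.8]],83))
E
```

```text
time_s: 1.3
ee_pos: [289.3, 323.3, 138.2]
ee_rot: [180.0, 0.0, 172.0]
force: [1.4, 0.5, 0.4]
gripper_width: 90.7
gripper_force: 0.0
time_s: 2.3
ee_pos: [440.2, 88.5, 62.1]
ee_rot: [-180.0, 0.0, 171.8]
force: [-1.0, -0.0, 0.6]
gripper_width: 91.0
gripper_force: 0.0
t 2.3 pos [440.2  88.5  62.1] rot [-180.     0.   171.8] yang 81.8 w 91.0 gf 0.0 F [-1.  -0.   0.6] q1,6 [  9.9 -71.9]
slide units now-axes [-0.01  0.09  1.99] new-axes [-0.01  0.09  1.99] spin -0.02
[[ 455.80553225 -313.23021674   83.        ]
 [ 456.93432406 -249.93524667   83.        ]]
```

```bash
python3 -m jog '{"jaw":[91,91,91,91,91,50,50,50,50,50],"slide":[[0,0.09,0.5],[0,0,0.5],[0,0,0.5],[0,0,0.46],[0,0,0],[0,0,0],[0,0,0],[0,0,0],[0,0,0],[0,0,0]],"spin":[0,0,0,0,0,0,0,0,0,0]}' 30
python3 -m jog '{"jaw":[50,50,50,50],"slide":[[0,0,0],[0,0,-0.5],[0,0,-1],[0,0,-1]],"spin":[0,0,0,0]}'
python3 - <<'E'
from h import *
go(663,91.4,95,93)
im=env.grab_frame("top")
for c in blobs(im,"green"): print(np.round(c.mean(0),1),rect(ray("top",c,10)))
E
```

```text
time_s: 3.3
ee_pos: [439.4, 93.5, 4.4]
ee_rot: [180.0, 0.0, 172.0]
force: [-0.8, -0.4, 3.2]
gripper_width: 59.2
gripper_force: 30.0
time_s: 3.7
ee_pos: [438.3, 93.2, 79.2]
ee_rot: [-180.0, -0.1, 172.0]
force: [0.1, 0.1, -1.4]
gripper_width: 59.9
gripper_force: 30.0
t 3.7 pos [438.3  93.2  79.2] rot [-1.80e+02 -1.00e-01  1.72e+02] yang 82.0 w 59.9 gf 30.0 F [ 0.1  0.1 -1.4] q1,6 [ 10.5 -71.5]
slide units now-axes [-7.43  0.98 -0.54] new-axes [-7.48 -0.45 -0.54] spin -1.37
[378.3 230.2] (array([ 461.3, -302.1]), array([62.9,  6.6]), -4.3)
[149.7 235.8] (array([446.3, 270.2]), array([58.2, 26.8]), 5.5)
[220.9 147.7] (array([674.3,  95.3]), array([61. , 59.9]), 3.1)
```

```bash
python3 -m jog '{"jaw":[50,50,50,50,50,50,50,50,50,50],"slide":[[0,0,-0.5],[0,0,0],[-0.95,-0.05,0],[-0.95,-0.05,0],[-0.95,-0.05,0],[-0.95,-0.05,0],[-0.95,-0.05,0],[-0.95,-0.05,0],[-0.95,-0.05,0],[-0.77,-0.1,0]],"spin":[-0.7,-0.67,0,0,0,0,0,0,0,0]}'
python3 -m jog '{"jaw":[50,50,50],"slide":[[0,0,0],[0,0,0],[0,0,0]],"spin":[0,0,0]}'
python3 - <<'E'
from h import *
go(661.5,91.4,61,93)
im=env.grab_frame("top");sc=env.grab_frame("scene")
for c in blobs(sc,"green",10): print(np.round(c.mean(0),1),rect(ray("scene",c,100)))
c=lambda i,x,y,w,h,s:cv2.cvtColor(cv2.resize(i[y:y+h,x:x+w],None,fx=s,fy=s,interpolation=cv2.INTER_CUBIC),cv2.COLOR_RGB2BGR)
cv2.imwrite("pics/hold.png",np.hstack([c(im,170,90,100,110,4),c(sc,240,160,100,110,4)]))
E
```

```text
time_s: 4.75
ee_pos: [663.3, 91.6, 93.0]
ee_rot: [180.0, -0.0, -177.0]
force: [0.2, 0.1, -1.0]
gripper_width: 60.0
gripper_force: 30.0
time_s: 5.05
ee_pos: [660.7, 91.5, 93.4]
ee_rot: [180.0, -0.1, -177.0]
force: [0.8, -0.3, -1.3]
gripper_width: 59.6
gripper_force: 30.0
t 5.05 pos [660.7  91.5  93.4] rot [ 1.80e+02 -1.00e-01 -1.77e+02] yang 93.0 w 59.6 gf 30.0 F [ 0.8 -0.3 -1.3] q1,6 [  6.9 -86.1]
slide units now-axes [-0.03 -0.    1.08] new-axes [-0.03 -0.    1.08] spin -0.0
[292.2 235.8] (array([727.6,  91.5]), array([41.5, 52.9]), 3.2)
[292.8 218.9] (array([663.6,  91.6]), array([60.2, 58.5]), 2.6)
[349.4 203.7] (array([587.8, 228.7]), array([50.5, 49.7]), 7.1)
```

View pics/hold.png

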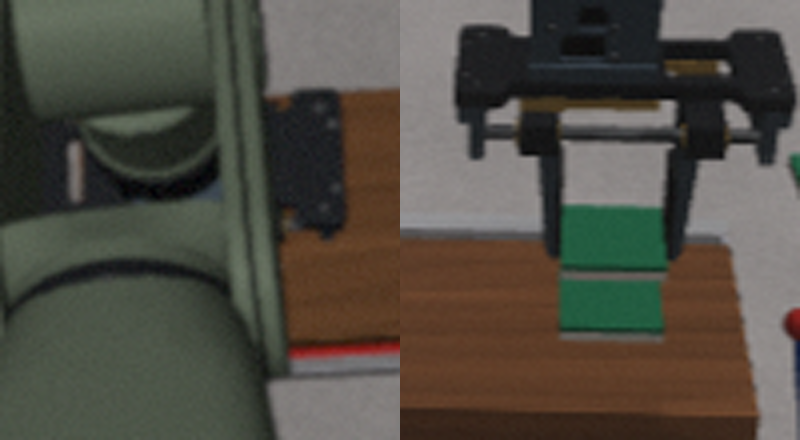

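The held tile hangs level above the base at scene pixels (293,219), in line with the base in y and yaw.

```bash
python3 -m jog '{"jaw":[50,50,50,50,50],"slide":[[0,0,0.4],[0,0,0.4],[-0.03,0,0.25],[0,0,0],[0,0,0]],"spin":[0,0,0,0,0]}'
python3 -m jog '{"jaw":[50,50],"slide":[[0,0,0.05],[0,0,0]],"spin":[0,0]}'
```

```text
time_s: 5.65
ee_pos: [662.9, 91.6, 62.0]
ee_rot: [180.0, -0.0, -177.0]
force: [0.0, -0.3, -1.5]
gripper_width: 59.4
gripper_force: 30.0
time_s: 5.85
ee_pos: [663.1, 91.6, 61.0]
ee_rot: [180.0, 0.0, -177.0]
force: [0.1, -0.5, -0.6]
gripper_width: 59.6
gripper_force: 30.0
```

```bash
python3 -m jog '{"jaw":[50,50],"slide":[[0.04,0,0.04],[0,0,0]],"spin":[0,0]}'
python3 -m jog '{"jaw":[50,50],"slide":[[0,0,0.04],[0,0,0]],"spin":[0,0]}'
```

```text
time_s: 6.05
ee_pos: [661.5, 91.5, 59.7]
ee_rot: [180.0, -0.0, -177.0]
force: [-0.3, -0.1, -1.7]
gripper_width: 59.6
gripper_force: 30.0
time_s: 6.25
ee_pos: [661.8, 91.5, 59.4]
ee_rot: [180.0, 0.0, -177.0]
force: [-1.6, 0.2, 4.8]
gripper_width: 59.5
gripper_force: 30.0
```

Contact (4.8 N). Release to 75 mm and lift, then look.

```bash
python3 -m jog '{"jaw":[75,75,75,75,75,75,75],"slide":[[0,0,0],[0,0,0],[0,0,0],[0,0,-0.3],[0,0,-0.7],[0,0,-1],[0,0,-1]],"spin":[0,0,0,0,0,0,0]}'
python3 - <<'E'
from h import *
go(447.6,254.8,60,97.3)
sc=env.grab_frame("scene")
for c in blobs(sc,"green",10): print(np.round(c.mean(0),1),rect(ray("scene",c,65)),rect(ray("scene",c,10)))
E
```

```text
time_s: 6.95
ee_pos: [661.7, 91.5, 149.8]
ee_rot: [180.0, -0.0, -177.0]
force: [0.7, 0.4, -0.7]
gripper_width: 74.9
gripper_force: 0.0
t 6.95 pos [661.7  91.5 149.8] rot [ 180.   -0. -177.] yang 93.0 w 74.9 gf 0.0 F [ 0.7  0.4 -0.7] q1,6 [  6.9 -86.1]
slide units now-axes [6.84 5.81 2.99] new-axes [6.39 6.31 2.99] spin -0.54
[291.9 230.9] (array([663.7,  91.4]), array([59. , 57.7]), 2.9) (array([591.4,  92.5]), array([65. , 63.6]), 2.9)
[349.4 203.7] (array([533.1, 239.1]), array([54. , 53.1]), 7.1) (array([447.4, 255.5]), array([59.5, 58.5]), 7.1)
```

```bash
python3 -m jog '{"jaw":[91,91,91,91,91,91,91,91,91,91],"slide":[[0,0,0],[0.71,0.7,0.1],[0.71,0.7,0.3],[0.71,0.7,0.4],[0.71,0.7,0.4],[0.71,0.7,0.4],[0.71,0.7,0.4],[0.71,0.7,0.3],[0.71,0.7,0.3],[0.71,0.7,0.3]],"spin":[-0.54,0,0,0,0,0,0,0,0,0]}' 30
python3 -m jog '{"jaw":[91,91],"slide":[[0,0,0],[0,0,0]],"spin":[0,0]}'
python3 -c '
from h import *
go(447.5,255,3,97.3)'
```

```text
time_s: 8.0
ee_pos: [447.0, 255.4, 61.8]
ee_rot: [180.0, 0.1, -172.7]
force: [0.6, 0.9, 0.0]
gripper_width: 90.9
gripper_force: 0.0
time_s: 8.2
ee_pos: [447.9, 255.0, 62.0]
ee_rot: [180.0, 0.1, -172.6]
force: [-0.5, 0.6, 0.6]
gripper_width: 91.1
gripper_force: 0.0
t 8.2 pos [447.9 255.   62. ] rot [ 1.800e+02  1.000e-01 -1.726e+02] yang 97.4 w 91.1 gf 0.0 F [-0.5  0.6  0.6] q1,6 [ 28.4 -69. ]
slide units now-axes [ 0.01 -0.    1.97] new-axes [ 0.01 -0.    1.97] spin 0.01
```

```bash
python3 -m jog '{"jaw":[91,91,91,91,91,50,50,50,50,50],"slide":[[0,0,0.5],[0,0,0.5],[0,0,0.5],[0,0,0.44],[0,0,0],[0,0,0],[0,0,0],[0,0,0],[0,0,0],[0,0,0]],"spin":[0,0,0,0,0,0,0,0,0,0]}' 30
python3 -m jog '{"jaw":[50,50,50,50,50,50],"slide":[[0,0,0],[0,0,-0.5],[0,0,-1],[0,0,-1],[0,0,-0.8],[0,0,0]],"spin":[0,0,0,0,0,0]}'
python3 -c '
from h import *
go(663,91.5,100,93)'
```

```text
time_s: 9.2
ee_pos: [448.0, 254.9, 3.9]
ee_rot: [180.0, 0.1, -172.7]
force: [1.7, 0.1, 3.0]
gripper_width: 59.5
gripper_force: 30.0
time_s: 9.8
ee_pos: [449.5, 255.7, 105.3]
ee_rot: [179.9, 0.4, -172.7]
force: [-0.5, -0.0, -1.1]
gripper_width: 59.7
gripper_force: 30.0
t 9.8 pos [449.5 255.7 105.3] rot [ 179.9    0.4 -172.7] yang 97.3 w 59.7 gf 30.0 F [-0.5 -0.  -1.1] q1,6 [ 28.4 -69. ]
slide units now-axes [-6.36 -6.34  0.2 ] new-axes [-6.82 -5.84  0.2 ] spin 0.54
```

```bash
python3 -m jog '{"jaw":[50,50,50,50,50,50,50,50,50,50],"slide":[[0,0,0],[-0.76,-0.65,0],[-0.76,-0.65,0],[-0.76,-0.65,0],[-0.76,-0.65,0],[-0.76,-0.65,0],[-0.76,-0.65,0],[-0.76,-0.65,0],[-0.76,-0.65,0],[-0.76,-0.65,0]],"spin":[0.54,0,0,0,0,0,0,0,0,0]}'
python3 -m jog '{"jaw":[50,50,50],"slide":[[0,0,0],[0,0,0],[0,0,0]],"spin":[0,0,0]}'
python3 - <<'E'
from h import *
go(663,91.5,69,93)
sc=env.grab_frame("scene")
z=env.state()["ee_pos"][2]+6
for c in blobs(sc,"green",10): print(np.round(c.mean(0),1),rect(ray("scene",c,z)),rect(ray("scene",c,65)))
E
```

```text
time_s: 10.8
ee_pos: [661.6, 89.1, 100.2]
ee_rot: [-180.0, -0.2, -177.0]
force: [0.1, 0.2, -1.3]
gripper_width: 59.6
gripper_force: 30.0
time_s: 11.1
ee_pos: [660.3, 90.5, 101.1]
ee_rot: [180.0, -0.2, -177.0]
force: [-0.6, 0.2, -1.4]
gripper_width: 59.7
gripper_force: 30.0
t 11.1 pos [660.3  90.5 101.1] rot [ 180.    -0.2 -177. ] yang 93.0 w 59.7 gf 30.0 F [-0.6  0.2 -1.4] q1,6 [  6.8 -86.2]
slide units now-axes [-0.09  0.03  1.07] new-axes [-0.09  0.03  1.07] spin 0.0
[292.  232.6] (array([725.4,  90.9]), array([42.7, 53.1]), 2.6) (array([670. ,  91.8]), array([46.4, 57.7]), 2.6)
[292.4 215.4] (array([660.5,  90.5]), array([59.5, 59.1]), 3.6) (array([599.5,  91.4]), array([64.7, 64.2]), 3.6)
```

```bash
python3 -m jog '{"jaw":[50,50,50,50,50],"slide":[[-0.07,0.03,0.3],[0,0,0.4],[0,0,0.25],[0,0,0],[0,0,0]],"spin":[0,0,0,0,0]}'
python3 -m jog '{"jaw":[50,50],"slide":[[0,0,0.05],[0,0,0]],"spin":[0,0]}'
```

```text
time_s: 11.65
ee_pos: [663.5, 91.1, 73.4]
ee_rot: [180.0, -0.0, -177.0]
force: [0.4, 1.1, -0.7]
gripper_width: 59.5
gripper_force: 30.0
time_s: 11.85
ee_pos: [663.9, 91.1, 72.6]
ee_rot: [180.0, 0.0, -177.0]
force: [0.0, 1.0, -1.9]
gripper_width: 59.8
gripper_force: 30.0
```

```bash
python3 -m jog '{"jaw":[50,50],"slide":[[0.01,0,0.08],[0,0,0]],"spin":[0,0]}'
python3 -m jog '{"jaw":[50,50],"slide":[[0,0,0.04],[0,0,0]],"spin":[0,0]}'
```

```text
time_s: 12.05
ee_pos: [663.2, 91.0, 69.8]
ee_rot: [180.0, -0.0, -177.0]
force: [-0.2, -0.2, -0.7]
gripper_width: 59.5
gripper_force: 30.0
time_s: 12.25
ee_pos: [663.6, 91.0, 69.0]
ee_rot: [180.0, 0.0, -177.0]
force: [-1.0, -1.4, 1.1]
gripper_width: 59.8
gripper_force: 30.0
```

```bash
python3 -m jog '{"jaw":[50,75,75,75,75,75,75,75,75],"slide":[[0,0,0.01],[0,0,0],[0,0,0],[0,0,0],[0,0,-0.3],[0,0,-0.7],[0,0,-1],[0,0,-1],[0,0,0]],"spin":[0,0,0,0,0,0,0,0,0]}'
python3 - <<'E'
from h import *
go(457,-283,130,-3.9)
sc=env.grab_frame("scene")
for c in blobs(sc,"green",10): print(np.round(c.mean(0),1),rect(ray("scene",c,75)))
cv2.imwrite("pics/stack.png",cv2.cvtColor(cv2.resize(sc[190:270,200:340],None,fx=5,fy=5,interpolation=cv2.INTER_CUBIC),cv2.COLOR_RGB2BGR))
E
```

```text
time_s: 13.15
ee_pos: [666.3, 91.4, 164.3]
ee_rot: [180.0, 0.6, -177.0]
force: [1.2, 0.3, 0.8]
gripper_width: 75.2
gripper_force: 0.0
t 13.15 pos [666.3  91.4 164.3] rot [ 180.     0.6 -177. ] yang 93.0 w 75.2 gf 0.0 F [1.2 0.3 0.8] q1,6 [  6.8 -86.2]
slide units now-axes [  7.63 -12.1    1.06] new-axes [12.94  6.11  1.01] spin -10.39
[291.9 227.4] (array([662.9,  90.6]), array([59.2, 57.1]), 3.3)
```

View pics/stack.png

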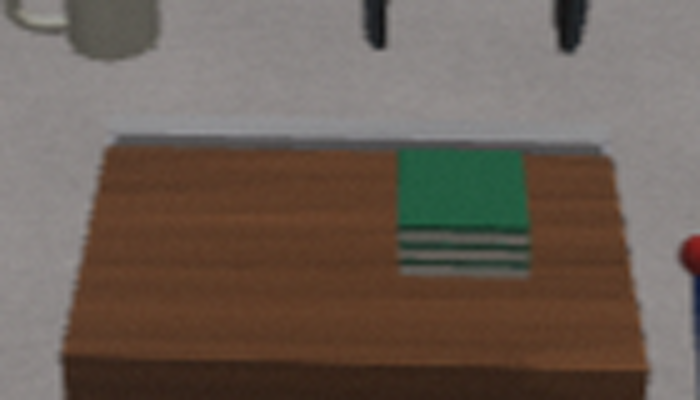

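Stack of three is square (top centre at scene (292,227), matches the base). Now for the holder.

```bash
python3 -m jog '{"jaw":[75,75,75,75,75,75,60,40,40,40],"slide":[[0,0,0],[0,0,0],[0,0,0],[0,0,0],[0,0,0],[0,0,0],[0,0,0],[0,0,0],[0,0,0],[0,0,0]],"spin":[0.93,0.93,0.93,0.93,0.93,0.93,0.93,0.93,0.93,0.93]}'
python3 -m jog '{"jaw":[40,40,40,40],"slide":[[0,0,0],[0,0,0],[0,0,0],[0,0,0]],"spin":[0.93,0.93,0.93,0]}'
python3 -c '
from h import *
go(457,-283,130,-3.9)'
```

```text
time_s: 14.2
ee_pos: [662.7, 90.9, 157.1]
ee_rot: [-179.9, -0.0, 108.3]
force: [-0.5, 0.1, 0.0]
gripper_width: 45.7
gripper_force: 0.0
time_s: 14.6
ee_pos: [662.8, 90.9, 157.3]
ee_rot: [-179.9, 0.0, 86.3]
force: [0.4, -0.4, 1.0]
gripper_width: 39.9
gripper_force: 0.0
t 14.6 pos [662.8  90.9 157.3] rot [-179.9    0.    86.3] yang -3.7 w 39.9 gf 0.0 F [ 0.4 -0.4  1. ] q1,6 [ 6.8 10.5]
slide units now-axes [-12.88  -6.04   0.93] new-axes [-12.9   -5.99   0.93] spin 0.02
```

```bash
python3 -m jog '{"jaw":[40,40,40,40,40,40,40,40,40,40],"slide":[[-0.92,-0.43,0],[-0.92,-0.43,0],[-0.92,-0.43,0],[-0.92,-0.43,0],[-0.92,-0.43,0],[-0.92,-0.43,0],[-0.92,-0.43,0],[-0.92,-0.43,0],[-0.92,-0.43,0],[-0.92,-0.43,0.1]],"spin":[0,0,0,0,0,0,0,0,0,0]}'
python3 -m jog '{"jaw":[40,40,40,40,40,40],"slide":[[-0.92,-0.43,0.2],[-0.92,-0.43,0.2],[-0.92,-0.43,0.2],[-0.92,-0.43,0.2],[0,0,0],[0,0,0]],"spin":[0,0,0,0,0,0]}'
python3 - <<'E'
from h import *
go(457,-283,51,-3.9)
im=env.grab_frame("top");sc=env.grab_frame("scene")
c=lambda i,x,y,w,h,s:cv2.cvtColor(cv2.resize(i[y:y+h,x:x+w],None,fx=s,fy=s,interpolation=cv2.INTER_CUBIC),cv2.COLOR_RGB2BGR)
cv2.imwrite("pics/overtag.png",np.hstack([c(im,330,180,80,110,4),c(sc,120,110,100,110,4)]))
E
```

```text
time_s: 15.6
ee_pos: [515.9, -177.0, 155.2]
ee_rot: [-180.0, -0.0, 86.5]
force: [0.1, -0.4, -0.9]
gripper_width: 39.9
gripper_force: 0.0
time_s: 16.2
ee_pos: [457.6, -282.8, 130.9]
ee_rot: [-180.0, -0.1, 86.3]
force: [0.0, 0.4, 0.2]
gripper_width: 39.8
gripper_force: 0.0
t 16.2 pos [ 457.6 -282.8  130.9] rot [-1.80e+02 -1.00e-01  8.63e+01] yang -3.7 w 39.8 gf 0.0 F [0.  0.4 0.2] q1,6 [-33.  -29.3]
slide units now-axes [-0.01 -0.02  2.66] new-axes [-0.01 -0.02  2.66] spin 0.02
```

View pics/overtag.png

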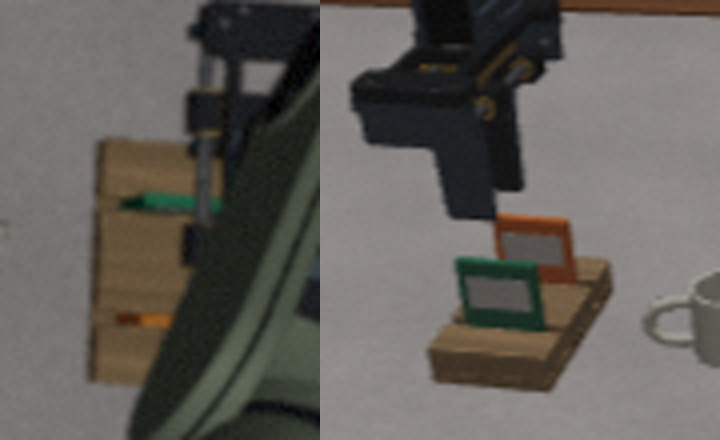

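The fingers straddle the green holder (scene crop ~(490,205) above (500,295)), clear of the orange one; descend and grip.

```bash
python3 -m jog '{"jaw":[40,40,40,40,40,40,0,0,0,0],"slide":[[0,-0.02,0.6],[0,0,0.6],[0,0,0.6],[0,0,0.6],[0,0,0.26],[0,0,0],[0,0,0],[0,0,0],[0,0,0],[0,0,0]],"spin":[0,0,0,0,0,0,0,0,0,0]}' 55
python3 -m jog '{"jaw":[0,0,0],"slide":[[0,0,0],[0,0,0],[0,0,0]],"spin":[0,0,0]}'
python3 -m jog '{"jaw":[0,0,0,0,0,0],"slide":[[0,0,-0.3],[0,0,-0.6],[0,0,-1],[0,0,-1],[0,0,-1],[0,0,0]],"spin":[0,0,0,0,0,0]}'
python3 -c '
from h import *
go(588,87.5,135,3.1)'
```

```text
time_s: 17.3
ee_pos: [457.8, -283.0, 52.2]
ee_rot: [179.9, 0.0, 86.3]
force: [0.4, 0.3, 0.3]
gripper_width: 10.9
gripper_force: 0.0
time_s: 17.6
ee_pos: [457.7, -282.9, 52.0]
ee_rot: [180.0, 0.0, 86.3]
force: [-0.5, 0.1, 4.3]
gripper_width: 6.9
gripper_force: 55.0
time_s: 18.2
ee_pos: [459.7, -284.2, 173.2]
ee_rot: [179.5, 0.3, 86.3]
force: [0.6, 0.0, -0.0]
gripper_width: 7.1
gripper_force: 55.0
t 18.2 pos [ 459.7 -284.2  173.2] rot [179.5   0.3  86.3] yang -3.7 w 7.1 gf 55.0 F [ 0.6  0.  -0. ] q1,6 [-33.  -29.2]
slide units now-axes [12.65  3.45  1.25] new-axes [12.15  4.93  1.26] spin -0.85
```

```bash
python3 -m jog '{"jaw":[0,0,0,0,0,0,0,0,0,0],"slide":[[0,0,0],[0.87,0.35,0],[0.87,0.35,0],[0.87,0.35,0],[0.87,0.35,0],[0.87,0.35,0],[0.87,0.35,0],[0.87,0.35,0],[0.87,0.35,0],[0.87,0.35,0]],"spin":[-0.85,0,0,0,0,0,0,0,0,0]}'
python3 -m jog '{"jaw":[0,0,0,0,0,0,0,0],"slide":[[0.87,0.35,0.2],[0.87,0.35,0.3],[0.87,0.35,0.3],[0.87,0.35,0.3],[0.84,0.35,0.3],[0,0,0],[0,0,0],[0,0,0]],"spin":[0,0,0,0,0,0,0,0]}'
python3 - <<'E'
from h import *
go(588.1,87.3,103,3.1)
sc=env.grab_frame("scene").astype(float)
P=[]
for u in list(range(226,272,3)):
    col=sc[205:240,u-1:u+2].mean(1);d=col[:,0]-col[:,2]   # brown saturation
    mid=(d[:5].min()+np.median(d[-12:]))/2
    i=np.argmax(d>mid);r=205+i-1+(mid-d[i-1])/(d[i]-d[i-1]); P.append((u,r))
w=ray("scene",P,45)[:,:2];k=np.polyfit(w[:,1],w[:,0],1)
print("wood front edge at y=87.3:",np.polyval(k,87.3),"slope deg",np.degrees(np.arctan(-k[0])),"resid",np.std(w[:,0]-np.polyval(k,w[:,1])))
for c in blobs(sc.astype(np.uint8),"green",10):print(np.round(c.mean(0),1),np.round(c.min(0),1),np.round(c.max(0),1),rect(ray("scene",c,75)))
cv2.imwrite("pics/overslot.png",cv2.cvtColor(cv2.resize(sc[140:260,200:350].astype(np.uint8),None,fx=5,fy=5,interpolation=cv2.INTER_CUBIC),cv2.COLOR_RGB2BGR))
E
```

```text
time_s: 19.2
ee_pos: [538.9, -41.9, 167.8]
ee_rot: [-179.9, -0.0, 93.1]
force: [0.1, -0.4, -0.5]
gripper_width: 7.2
gripper_force: 55.0
time_s: 20.0
ee_pos: [584.3, 88.4, 126.5]
ee_rot: [-180.0, 0.0, 93.0]
force: [-0.3, -0.4, 0.1]
gripper_width: 6.8
gripper_force: 55.0
t 20.0 pos [584.3  88.4 126.5] rot [-180.    0.   93.] yang 3.0 w 6.8 gf 55.0 F [-0.3 -0.4  0.1] q1,6 [7.5 4.5]
slide units now-axes [-0.04  0.12  0.78] new-axes [-0.04  0.12  0.78] spin -0.01
wood front edge at y=87.3: 594.0290082183014 slope deg 2.980817044956499 resid 0.48895563014120785
[291.9 227.4] [279.9 219.9] [304.6 234.9] (array([662.9,  90.6]), array([58.9, 57.6]), 3.8)
```

View pics/overslot.png

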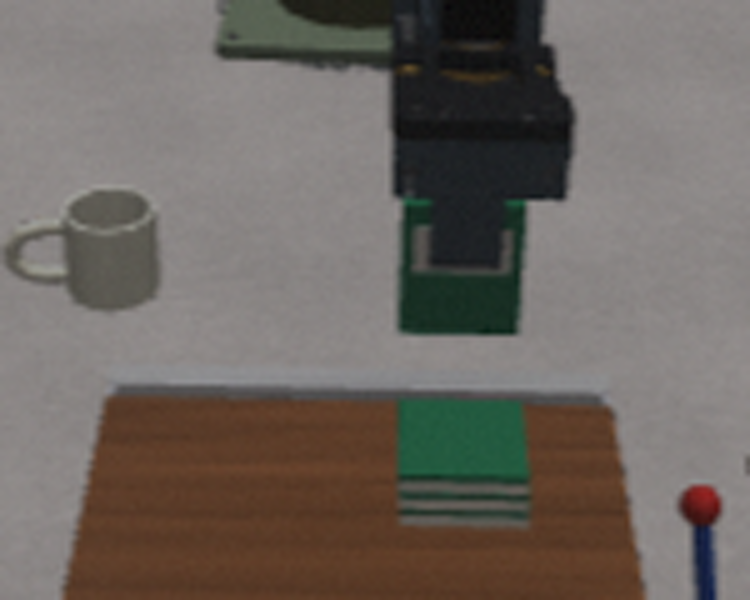

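Holder hangs upright above the slot; its bottom edge runs from scene pixels (279.8,206.4) to (303.6,206.4).

```bash
python3 -m jog '{"jaw":[0,0,0,0],"slide":[[-0.02,0.12,0.4],[0,0,0.2],[0,0,0],[0,0,0]],"spin":[0,0,0,0]}'
python3 - <<'E'
from h import *
print(ray("scene",[[279.8,206.4],[303.6,206.4]],82.5))
go(588.3,87.3,92,3.1)
E
```

```text
time_s: 20.45
ee_pos: [588.2, 88.4, 108.3]
ee_rot: [-180.0, -0.0, 93.0]
force: [1.1, 0.4, 0.2]
gripper_width: 6.8
gripper_force: 55.0
[[588.96157961  58.57071448  82.5       ]
 [583.71849193 118.2600649   82.5       ]]
t 20.45 pos [588.2  88.4 108.3] rot [-180.   -0.   93.] yang 3.0 w 6.8 gf 55.0 F [1.1 0.4 0.2] q1,6 [7.4 4.4]
slide units now-axes [-0.04  0.    0.54] new-axes [-0.04  0.    0.54] spin -0.01
```

```bash
python3 -m jog '{"jaw":[0,0,0,0,0],"slide":[[-0.03,0,0.3],[0,0,0.3],[0,0,0],[0,0,0],[0,0,0]],"spin":[0,0,0,0,0]}'
python3 -m jog '{"jaw":[0,0,0,0,0],"slide":[[0,0,0.2],[0,0,0.2],[0,0,0],[0,0,0],[0,0,0]],"spin":[0,0,0,0,0]}'
```

```text
time_s: 20.95
ee_pos: [588.6, 87.9, 90.8]
ee_rot: [180.0, -0.0, 93.1]
force: [-0.2, -0.2, -0.7]
gripper_width: 6.9
gripper_force: 55.0
time_s: 21.45
ee_pos: [589.5, 88.0, 84.5]
ee_rot: [179.7, -0.0, 93.1]
force: [-8.1, -1.6, 30.4]
gripper_width: 6.6
gripper_force: 55.0
```

The shoulder caught on the wood's edge (force towards -x), so back up and shift about 2.5 mm towards the lip.

```bash
python3 -m jog '{"jaw":[0,0,0,0,0],"slide":[[0,0,-0.25],[0,-0.08,0],[0,0,0],[0,0,0],[0,0,0]],"spin":[0,0,0,0,0]}'
python3 -m jog '{"jaw":[0,0,0,0,0],"slide":[[0,0,0.15],[0,0,0.1],[0,0,0],[0,0,0],[0,0,0]],"spin":[0,0,0,0,0]}'
```

```text
time_s: 21.95
ee_pos: [585.7, 87.6, 85.2]
ee_rot: [-179.9, 0.0, 93.1]
force: [0.5, 0.2, -0.5]
gripper_width: 6.6
gripper_force: 55.0
time_s: 22.45
ee_pos: [586.1, 87.7, 78.7]
ee_rot: [180.0, -0.0, 93.1]
force: [0.1, 0.3, -1.0]
gripper_width: 6.7
gripper_force: 55.0
```

It's in, with no force. Continue.

```bash
python3 -m jog '{"jaw":[0,0,0,0,0],"slide":[[0,0,0.15],[0,0,0.15],[0,0,0],[0,0,0],[0,0,0]],"spin":[0,0,0,0,0]}'
python3 -m jog '{"jaw":[0,0,0,0],"slide":[[0,0,0.15],[0,0,0.05],[0,0,0],[0,0,0]],"spin":[0,0,0,0]}'
```

```text
time_s: 22.95
ee_pos: [586.1, 87.7, 69.7]
ee_rot: [180.0, -0.0, 93.1]
force: [-0.4, 0.5, -0.0]
gripper_width: 7.1
gripper_force: 55.0
time_s: 23.35
ee_pos: [586.1, 87.7, 64.0]
ee_rot: [180.0, -0.0, 93.1]
force: [-0.3, 0.4, 3.0]
gripper_width: 6.2
gripper_force: 55.0
```

```bash
python3 -m jog '{"jaw":[0,0,0,0],"slide":[[0,0,0.15],[0,0,0.1],[0,0,0],[0,0,0]],"spin":[0,0,0,0]}' 60
python3 -m jog '{"jaw":[0,0,0,0],"slide":[[0,0,0.06],[0,0,0],[0,0,0],[0,0,0]],"spin":[0,0,0,0]}'
```

```text
time_s: 23.75
ee_pos: [586.4, 87.7, 57.1]
ee_rot: [179.9, -0.0, 93.1]
force: [-1.0, -0.7, 8.2]
gripper_width: 6.8
gripper_force: 60.0
time_s: 24.15
ee_pos: [586.4, 87.7, 55.9]
ee_rot: [179.9, -0.0, 93.1]
force: [-1.9, 0.0, 11.8]
gripper_width: 6.9
gripper_force: 60.0
```

Near the stop. A slight further press, hold, and check.

```bash
python3 -m jog '{"jaw":[0,0,0,0,0,0,0,0],"slide":[[0,0,0.05],[0,0,0],[0,0,0],[0,0,0],[0,0,0],[0,0,0],[0,0,0],[0,0,0]],"spin":[0,0,0,0,0,0,0,0]}' 60
python3 - <<'E'
from h import *
sc=env.grab_frame("scene")
for c in blobs(sc,"green",10): print(np.round(c.mean(0),1),rect(ray("scene",c,75)))
cv2.imwrite("pics/final.png",cv2.cvtColor(cv2.resize(sc[140:260,200:350],None,fx=5,fy=5,interpolation=cv2.INTER_CUBIC),cv2.COLOR_RGB2BGR))
E
```

```text
time_s: 24.95
ee_pos: [586.5, 87.8, 55.8]
ee_rot: [179.9, -0.0, 93.1]
force: [-4.6, 0.5, 18.9]
gripper_width: 6.7
gripper_force: 60.0
[291.8 227.3] (array([662.4,  90.6]), array([59.9, 57.6]), 3.8)
```

View pics/final.png

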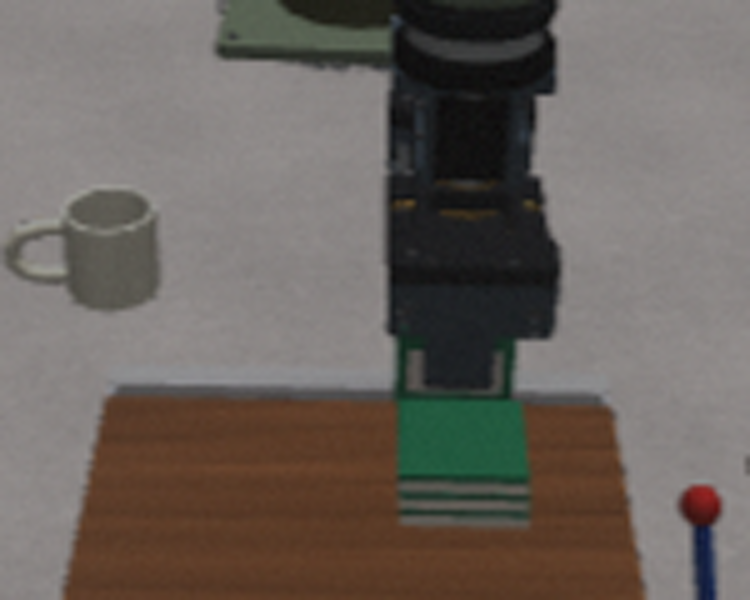

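The holder is upright in the slot at (291,213), centred on the undisturbed pile. It stopped hard at 55.8 mm with 19 N.

```bash
python3 -c '
from workcell import env
print(env.job_done())'
```

```text
the job is handed in; nothing more can be done
None
```

The job is handed in: both loose green tiles are stacked squarely on the bottom tile, and the green label holder is still gripped and pressed against the strip's stop with about 19 N, centred in front of the pile; no verdict was returned.

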